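# Vent the measuring cell and hold the probe in its guide

## Task

Open the measuring cell's vent by turning its captive cap a quarter turn counterclockwise (seen from above), as far as its open stop. Then take the probe from its stand by the square head and lower the rod, upright, down the middle of the cell's guide hole without the probe ever touching the cell, until the dark ring mark on the rod is level with the rim of the guide collar. Finish while still holding the probe there, centred and still, and leave the other things on the bench where they are.

Things in the scene. Friction and masses are not known exactly. Their poses are not given: they have to be found in the camera images.
- cell: Measuring cell, fixed: hollow grey box, steel base 100 (x) x 164 (y) mm, aluminium lid with its top 88 mm above the bench. Origin at the centre of its underside; z up; turned up to 26 degrees about z, stands left or right. On the lid, at its own y = +36 mm, the round steel guide collar; at y = -36 mm the black vent cap. Inner floor 14 mm above the bench.
- guide_rim (a point): Centre of the guide hole at the upper rim of the collar, 100 mm above the bench; axes as the cell's (z up, along the bore). Collar 36 mm outside diameter, stands 12 mm above the lid. Bore 24 mm in diameter, vertical, 22 mm long, and open to the hollow cell below.
- vent_cap (a joint): Turn of the captive vent cap about its vertical axis, rad: 0 closed (grip bar along the cell's x axis), grows counterclockwise seen from above, open stop at 1.6 (bar along the cell's y axis). Starts between 0 and 0.25. Stays where it is left; friction torque about 0.04 N m. It does not rise as it turns.
- vent_cap_top (a point): On the cap's axis, at the top of its grip bar, 122 mm above the bench; turns with the cap, x axis along the bar. The bar is 34 mm long, 10 mm thick and 18 mm high, with upright faces, on the cap's 38 mm round ribbed skirt (skirt top 104 mm above the bench). Grip the bar across its 10 mm from above.
- stand: Parking stand, fixed: steel base 90 x 100 x 10 mm, two round posts at its y = +-36 mm, aluminium top plate 50 (x) x 90 (y) x 8 mm, its top 105 mm above the bench, with a 16 mm through hole at the centre. Origin at the centre of its underside; z up; on the side of the bench where the cell is not. Tall cabinets stand close behind the work: keep hand and arm short of x = 0.60 m there.
- probe: Loose probe, about 80 g: grey square head 24 x 24 x 48 mm (6 mm dark stub on top), and below it a straight steel rod, 10 mm diameter, 85 mm long. Origin at the centre of the head's underside; z up along the rod's axis; x and y square to the head's faces. It hangs upright through the stand's hole, head resting on the plate: origin starts 105 mm above the bench.
- probe_tip (a point): Centre of the rod's lower end, 85 mm below the probe's origin.
- probe_mark (a point): Centre of the dark ring mark (2 mm wide) on the rod, 45 mm above the tip, 40 mm below the probe's origin.
- bottle_small: Bystander: small white screw-cap bottle, 36 mm diameter, 75 mm high, loose, stands between the cell and the stand. Origin at its underside.
- petri: Bystander: clear petri dish, 62 mm diameter, 14 mm high, loose, behind the bottle. Origin at its underside.
- beaker: Bystander: glass beaker, 59 mm diameter, 72 mm high, loose, at the back left. Origin at its underside.
Not all that is in view belongs to the job. There is more than one size of the probe; the one meant has the size given above.

How it is judged:
By the outcome, as a careful person would: the job done as asked, in the order asked, and still so for the second after the job is handed in, while the arm keeps its last pose, push and grip.
It also fails if it takes over 72 s, if anything falls off the work surface, if the arm or the gripper's body presses on something with over 40 N, if the wrist force passes 120 N, or if a joint passes its speed limit or range.

## Robot

A 6-joint arm with a two-finger parallel gripper is mounted at the origin on a cart in front of the work surface, level with it; the furniture and walls round the work are solid. World frame = base frame: x ahead of the robot, y to its left, z up, the work surface at z = 0. Lengths are in m, angles in rad, forces in N, time in s.
With the tool pointing down it reaches from about 0.425 to 0.95 m from the base axis. Payload 3.5 kg.
Tool frame: the origin (TCP) lies at the very end of the fingers, on their centre line; the grasp point (between the pads) lies 19 mm behind it; z points along the fingers, y is the direction in which the jaws open and shut (so a half turn about z gives the same grasp; the last joint's range is limited). The gripper opens to 85 mm and grips with 20 to 120 N. Pads are 22 mm wide; open, the fingers measure 114 mm over their backs; the gripper's body (76 mm by 85 mm) begins 54 mm behind the grasp point. The pads swing forward as they close: fully open they stand 13 mm farther back than shut.
Start: joints at [-1.389, 0.286, 1.577, -0, 1.279, -0.15], TCP at [0.22, -0.638, 0.21] pointing down, gripper open.
Joint ranges: [-2.77, 2.77], [-0.9, 2.22], [0.21, 2.48], [-1.53, 4.67], [0.24, 2.81], [-2.84, 2.84]. Speed limits (rad/s): [2.79, 2.79, 3.14, 3.14, 3.14, 3.14].

## Interface

Orientations are given as [roll, pitch, yaw] about the fixed x, y, z axes, in that order (R = Rz(yaw) Ry(pitch) Rx(roll)).
In Python, from station import bot, vision, order gives the robot as it stands.
- The arm moves only by the tool carry_out, never from a script. Its argument "motion" is a list of rows, each a list of 6 numbers: the shift along the world's x, y, z each as a share of 300 mm, from -1 to 1, then the turn, a rotation vector about the world's x, y, z each as a share of pi/2 rad, from -1 to 1. In form: [[dx, dy, dz, wx, wy, wz], ...]. A call has 1 to 12 rows; each row is the pose to reach, as a shift and turn from the pose commanded when the call began; what a row does not reach only later rows make up. A row lasts 1/12 s, in which the tool goes at most 41.7 mm and 7.16 degrees, less where a joint would pass 70% of its speed; a pose out of reach is approached as far as the arm can. A call with a number of a shift or a turn outside -1 to 1 is refused whole. A call with a gripper value outside its range is refused whole. "fingers" is the closure, from 0 (fully open) to 1 (shut), set as the call begins (left out, the last holds). The fingers move at their own pace and stop on an object; "grip_force" is the grip in N (left out, the last holds). Time passes only in rows, so rows that repeat a pose let the fingers close. It gives the time, the measured TCP pose, the force and the opening at its end, in the units of the state.
- bot.observe(): the state, without advancing time (a new reading comes with each control period).
- vision.camera(name): name is "side" or "top"; returns the picture (480x640x3 uint8, red, green, blue); there is no depth.
- vision.get_calibration(name): a dict with "K" (3x3 intrinsics, pixels), "k1" (the pictures are not rectified: a ray, as slopes to the right and down, at radius r is drawn at 1 + k1 r^2 times it, then the intrinsics apply), "rvec" (rotation vector, rad) and "tvec" (3), from world to camera coordinates, as OpenCV has them. Camera axes: x right, y down, z forward; pixel columns grow to the right and rows downward; lengths in m; the calibration is good to about 2 mm. A picture is of the moment at which its call begins. get_calibration takes no time and is no camera call.
- order.hand_in(): hands the job in, once; it reports no verdict.
The state is a dict: "time": time; "q": joint angles; "joint_vel": joint speeds; "joint_efforts": joint torques, N m; "eef_pos": TCP position; "eef_rot": TCP orientation; "contact_force": force on the tool from outside, world axes, zero at the start; "torque": the same for the moment, N m; "finger_gap": finger opening in m.
Only numpy, scipy, OpenCV 4.12 (cv2) and the standard library are available. Lean on these libraries where they do the work, as an engineer would, in place of code of your own. Each camera call takes 0.05 s, during which the arm holds its last target. There are 200 camera calls.

## Working session

There is one attempt and no reset: what is moved stays moved. The work goes in short steps, Python scripts to look and compute and a tool call to move; the robot and the scene stay as the last step left them, time stands still between calls to the robot, and variables do not carry over. Pictures are saved under pics/ and viewed, on a budget of 10 in all, crops included, one or two more only if the job needs it, and the job is handed in when it is done.

Besides the shell and the picture viewer there is one more tool, called after "Call:" as name(argument=value, ...) on one line, values as JSON. carry_out: Moves the arm, as the interface text tells. Shift numbers are shares of 300 mm and turn numbers shares of pi/2 rad, none past 1 either way. Its arguments: {"type":"object","properties":{"motion":{"type":"array"},"fingers":{"type":"number"},"grip_force":{"type":"number"}},"required":["motion"]}

```bash
mkdir -p pics; cat > h.py <<'E'
import numpy as np, cv2
from station import bot, vision, order
def cal(n):
    c=vision.get_calibration(n); return np.array(c["K"]),c["k1"],cv2.Rodrigues(np.array(c["rvec"],float))[0],np.array(c["tvec"],float).ravel()
def proj(n,P):
    K,k1,R,t=cal(n); return cv2.projectPoints(np.array(P,float).reshape(-1,1,3),cv2.Rodrigues(R)[0],t,K,np.array([k1,0,0,0.]))[0].reshape(-1,2)
def ray(n,uv):
    K,k1,R,t=cal(n); s=cv2.undistortPoints(np.array(uv,float).reshape(-1,1,2),K,np.array([k1,0,0,0.])).reshape(-1,2)
    return -R.T@t, np.c_[s,np.ones(len(s))]@R
def atz(n,uv,z):
    c,d=ray(n,uv); z=np.broadcast_to(z,len(d)); return c+d*((z-c[2])/d[:,2])[:,None]
def snap(n,f,crop=None,s=1):
    im=vision.camera(n)[:,:,::-1]
    np.save('pics/'+f+'.npy',im)
    if crop: x0,y0,x1,y1=crop; im=im[y0:y1,x0:x1]
    if s!=1: im=cv2.resize(im,None,fx=s,fy=s,interpolation=cv2.INTER_CUBIC)
    cv2.imwrite('pics/'+f+'.png',im)
E
python3 - <<'E'
from h import *
snap('top','t0'); snap('side','s0')
for n in('top','side'):
    K,k1,R,t=cal(n); print(n,K.round(1).tolist(),k1,(-R.T@t).round(3),R[2].round(3))
print(bot.observe())
E
```

```text
top [[605.6, 0.0, 324.7], [0.0, 605.6, 234.1], [0.0, 0.0, 1.0]] -0.13754766237581062 [0.42  0.134 1.651] [ 0.076 -0.004 -0.997]
side [[481.0, 0.0, 315.6], [0.0, 481.0, 241.3], [0.0, 0.0, 1.0]] 0.04460548999631415 [0.389 1.025 0.931] [ 0.094 -0.732 -0.675]
{'time': 0.1, 'q': array([-1.38901451e+00,  2.87130679e-01,  1.57802787e+00,  8.49198618e-06,
        1.27862690e+00, -1.50026180e-01]), 'joint_vel': array([ 9.00216595e-04, -1.14412660e-03, -5.97212798e-03,  6.72934220e-05,
        2.12178149e-04, -1.69467205e-03]), 'joint_efforts': array([ 7.14792550e-04, -4.07296443e+01, -2.93695968e+01, -1.02808899e-04,
        3.44017666e-03,  7.92074758e-06]), 'eef_pos': array([ 0.21977859, -0.63753536,  0.2084513 ]), 'eef_rot': array([-3.13942570e+00, -3.35779332e-04,  3.31805178e-01]), 'contact_force': array([-0.10413885,  0.29531336, -0.28856192]), 'torque': array([ 0.01255675,  0.00072159, -0.0385044 ]), 'finger_gap': 0.08538470531030064}
```

View pics/t0.png

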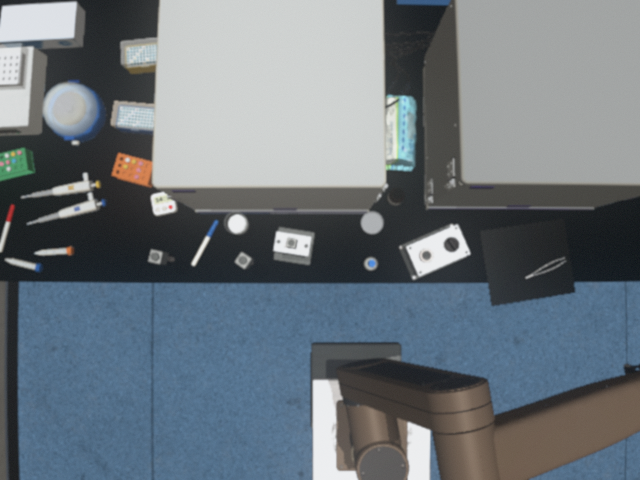

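View pics/s0.png

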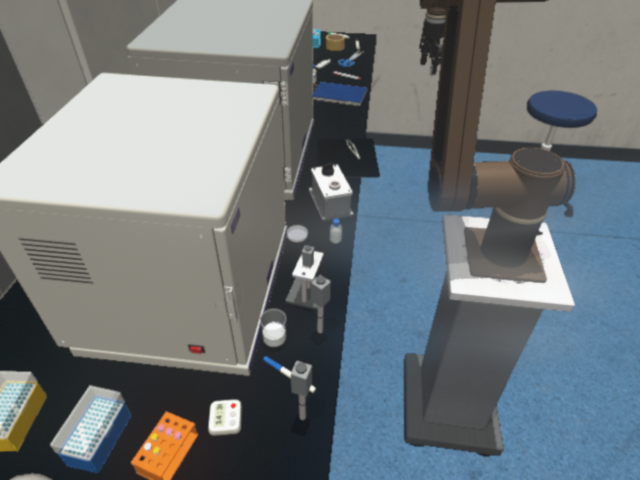

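The top view shows the cell at (436,250), the stand and probe at (293,244), the bottle at (371,264) and decoy probes to the left. I'll enlarge both areas.

```bash
python3 - <<'E'
from h import *
a=np.load('pics/t0.npy'); b=np.load('pics/s0.npy')
def c(im,x0,y0,x1,y1,s): return cv2.resize(im[y0:y1,x0:x1],None,fx=s,fy=s,interpolation=cv2.INTER_CUBIC)
A=np.hstack([c(a,398,218,474,282,5),c(a,262,218,338,282,5)])
B=np.hstack([c(b,300,155,376,207,5),c(b,270,235,346,287,5)])
cv2.imwrite('pics/c1.png',np.vstack([A,B]))
E
```

```text
(no output)
```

View pics/c1.png

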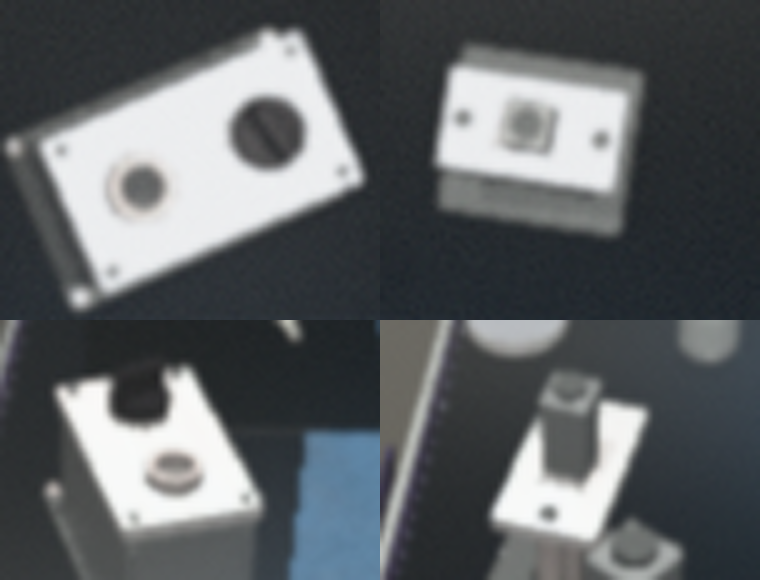

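```bash
python3 - <<'E'
from h import *
f=lambda pts,x0,y0:[[x0+(u+.5)/5-.5,y0+(v+.5)/5-.5] for u,v in pts]
T=f([(137,188),(267,132)],398,218); print('top rim,cap',atz('top',T,[.1,.104]).round(4))
L=f([(45,145),(300,32),(360,183),(100,290)],398,218); W=atz('top',L,.088); print('lid',W.round(4),W.mean(0).round(4))
e=lambda a,b:(np.linalg.norm(b-a).round(4),np.degrees(np.arctan2(*(b-a)[1::-1])).round(1))
print(e(W[1],W[0]),e(W[2],W[3]),e(W[3],W[0]),e(W[2],W[1]))
S=f([(452,65),(630,92),(612,190),(437,165)],262-76,218); V=atz('top',S,.105); print('plate',V.round(4),V.mean(0).round(4))
print(e(V[1],V[0]),e(V[2],V[3]),e(V[3],V[0]),e(V[2],V[1]))
print('stub',atz('top',f([(526,122)],186,218),.159).round(4))
S=f([(174,470-320)],300,155); print('side rim',atz('side',S,.1).round(4))
L=f([(57,388-320),(185,368-320),(262,508-320),(128,527-320)],300,155); W=atz('side',L,.088); print('lid side',W.round(4),W.mean(0).round(4))
L=f([(572,388-320)],270-76,235); print('side stub',atz('side',L,.159).round(4))
L=f([(575,403-320),(648,408-320),(604,540-320),(493,520-320)],270-76,235); print('plate side',atz('side',L,.105).round(4))
print('bar', [e(a,b) for a,b in [atz('top',f([(288,158),(248,108)],398,218),.122)]])
E
```

```text
top rim,cap [[ 0.4836 -0.1303  0.1   ]
 [ 0.5122 -0.1976  0.104 ]]
lid [[ 0.5064 -0.0846  0.088 ]
 [ 0.5654 -0.2193  0.088 ]
 [ 0.4864 -0.2498  0.088 ]
 [ 0.4313 -0.1125  0.088 ]] [ 0.4974 -0.1666  0.088 ]
(np.float64(0.1471), np.float64(113.6)) (np.float64(0.1479), np.float64(111.9)) (np.float64(0.0802), np.float64(20.4)) (np.float64(0.0846), np.float64(21.1))
plate [[0.5465 0.2526 0.105 ]
 [0.5327 0.1613 0.105 ]
 [0.4825 0.1704 0.105 ]
 [0.4952 0.2599 0.105 ]] [0.5142 0.2111 0.105 ]
(np.float64(0.0923), np.float64(81.4)) (np.float64(0.0904), np.float64(81.9)) (np.float64(0.0518), np.float64(-8.2)) (np.float64(0.051), np.float64(-10.3))
stub [[0.5139 0.2117 0.159 ]]
side rim [[ 0.4827 -0.1279  0.1   ]]
lid side [[ 0.565  -0.2209  0.088 ]
 [ 0.4884 -0.2539  0.088 ]
 [ 0.4293 -0.1139  0.088 ]
 [ 0.5047 -0.0852  0.088 ]] [ 0.4968 -0.1685  0.088 ]
side stub [[0.5114 0.2141 0.159 ]]
plate side [[0.5169 0.168  0.105 ]
 [0.4805 0.1667 0.105 ]
 [0.4903 0.2583 0.105 ]
 [0.544  0.2525 0.105 ]]
bar [(np.float64(0.0326), np.float64(38.4))]
```

Call:
carry_out(motion=[[0.06,0.09,0,0,0,0.02],[0.12,0.18,0,0,0,0.04],[0.18,0.27,0,0,0,0.06],[0.24,0.36,0,0,0,0.08],[0.3,0.45,0,0,0,0.1],[0.36,0.54,0,0,0,0.12],[0.42,0.63,0,0,0,0.14],[0.48,0.72,0,0,0,0.16],[0.49,0.73,0,0,0,0.18],[0.49,0.73,0,0,0,0.2],[0.49,0.73,0,0,0,0.215],[0.49,0.73,0,0,0,0.215]], fingers=0.5, grip_force=30)

```text
time: 1.1
eef_pos: [0.3667, -0.4193, 0.2094]
eef_rot: [-3.141, 0.0, 0.67]
contact_force: [0.4, -0.2, 0.0]
finger_gap: 0.0426
```

Call:
carry_out(motion=[[0.06,0.09,0,0,0,0],[0.12,0.18,0,0,0,0],[0.18,0.27,-0.02,0,0,0],[0.24,0.36,-0.04,0,0,0],[0.3,0.45,-0.06,0,0,0],[0.36,0.54,-0.08,0,0,0],[0.42,0.63,-0.1,0,0,0],[0.46,0.7,-0.12,0,0,0],[0.482,0.735,-0.13,0,0,0],[0.482,0.735,-0.13,0,0,0],[0.482,0.735,-0.13,0,0,0]])

```text
time: 2.02
eef_pos: [0.5113, -0.1993, 0.1705]
eef_rot: [-3.141, 0.001, 0.67]
contact_force: [0.8, -0.5, -0.2]
finger_gap: 0.0426
```

```bash
python3 - <<'E'
from h import *
o=bot.observe(); print({k:np.round(o[k],4).tolist() for k in('time','q','eef_pos','eef_rot','finger_gap','contact_force')})
a=vision.camera('top')[:,:,::-1]; b=vision.camera('side')[:,:,::-1]
def c(im,x0,y0,x1,y1,s): return cv2.resize(im[y0:y1,x0:x1],None,fx=s,fy=s,interpolation=cv2.INTER_CUBIC)
cv2.imwrite('pics/c2.png',np.hstack([c(a,400,200,478,290,5),c(b,290,110,368,200,5)]))
print(proj('top',[o['eef_pos'],[.5115,-.198,.104]]),proj('side',[o['eef_pos'],[.5115,-.198,.122]]))
E
```

```text
{'time': 2.0167, 'q': [-0.5562, 0.0453, 1.9245, -0.0009, 1.1723, 0.3451], 'eef_pos': [0.5113, -0.1993, 0.1705], 'eef_rot': [-3.1414, 0.0009, 0.6698], 'finger_gap': 0.0426, 'contact_force': [0.8354, -0.5405, -0.1943]}
[[457.37207493 242.73352055]
 [451.16165342 244.25299757]] [[327.94982752 150.10953693]
 [327.49559843 164.3048324 ]]
```

View pics/c2.png

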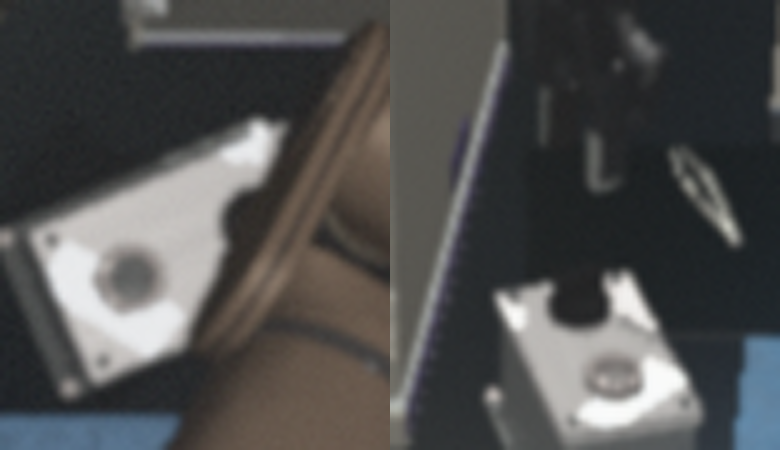

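The arm is over the cap and aligned in the side view (finger tip at about (600,190) in the crop, cap at (580,300)). Next I descend, then close.

Call:
carry_out(motion=[[0,0.003,-0.04,0,0,0],[0,0.003,-0.08,0,0,0],[0,0.003,-0.12,0,0,0],[0,0.003,-0.16,0,0,0],[0,0.003,-0.19,0,0,0],[0,0.003,-0.208,0,0,0],[0,0.003,-0.208,0,0,0],[0,0.003,-0.208,0,0,0]])

```text
time: 2.78
eef_pos: [0.5114, -0.1977, 0.1079]
eef_rot: [-3.141, 0.0, 0.67]
contact_force: [-0.0, 0.3, 0.5]
finger_gap: 0.0428
```

Call:
carry_out(motion=[[0,0,0,0,0,0],[0,0,0,0,0,0],[0,0,0,0,0,0],[0,0,0,0,0,0],[0,0,0,0,0,0],[0,0,0,0,0,0],[0,0,0,0,0,0],[0,0,0,0,0,0]], fingers=1, grip_force=25)

```text
time: 3.45
eef_pos: [0.5115, -0.1977, 0.1083]
eef_rot: [-3.142, 0.0, 0.67]
contact_force: [-0.6, 0.3, 0.3]
finger_gap: -0.0001
```

```bash
python3 - <<'E'
from h import *
o=bot.observe(); print({k:np.round(o[k],4).tolist() for k in('q','eef_pos','eef_rot','finger_gap','contact_force','torque')})
E
```

```text
{'q': [-0.554, 0.1168, 1.9714, -0.0, 1.0534, 0.3473], 'eef_pos': [0.5115, -0.1977, 0.1083], 'eef_rot': [-3.1416, 0.0, 0.6695], 'finger_gap': -0.0001, 'contact_force': [-0.5601, 0.2828, 0.3198], 'torque': [0.0302, -0.0054, 0.0467]}
```

The gap reads 0, so the fingers found nothing. I'll look before doing anything else.

```bash
python3 - <<'E'
from h import *
a=vision.camera('top')[:,:,::-1]; b=vision.camera('side')[:,:,::-1]
def c(im,x0,y0,x1,y1,s): return cv2.resize(im[y0:y1,x0:x1],None,fx=s,fy=s,interpolation=cv2.INTER_CUBIC)
im=np.hstack([c(a,400,200,470,280,5.5),c(b,300,130,350,187,7.72)[:440]])
im=np.clip((im/255.)**.5*255,0,255).astype(np.uint8)
cv2.imwrite('pics/c3.png',im)
print(proj('side',[[.5115,-.198,.122],[.5115,-.198,.104]]))
E
```

```text
[[327.49559843 164.3048324 ]
 [327.37528312 169.32239908]]
```

View pics/c3.png

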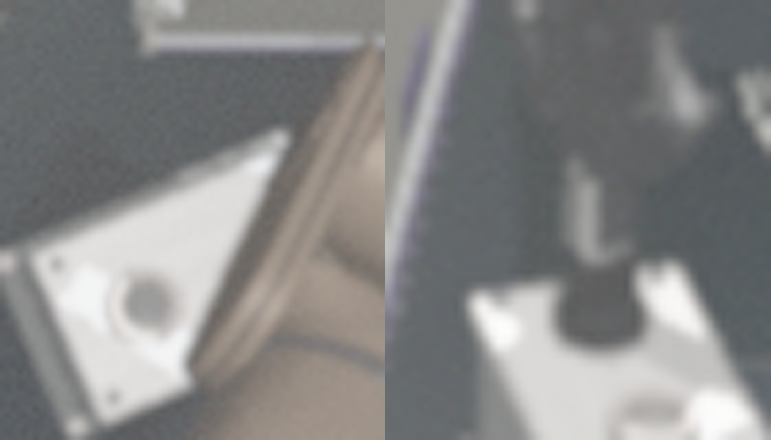

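```bash
python3 - <<'E'
from h import *
for z in(.165,.1705,.175,.18,.185,.19): print(z,proj('side',[[.4983,-.183,z]]).round(1))
for z in(.108,.115,.12,.125,.13): print(z,proj('side',[[.5115,-.198,z]]).round(1))
E
```

```text
0.165 [[331.7 155. ]]
0.1705 [[331.7 153.4]]
0.175 [[331.8 152.1]]
0.18 [[331.8 150.6]]
0.185 [[331.9 149.1]]
0.19 [[331.9 147.6]]
0.108 [[327.4 168.2]]
0.115 [[327.4 166.3]]
0.12 [[327.5 164.9]]
0.125 [[327.5 163.5]]
0.13 [[327.5 162. ]]
```

The visible fingertips end about 15 mm above the reported TCP. I'll touch the bar top gently to confirm.

Call:
carry_out(motion=[[0,0,-0.003,0,0,0],[0,0,-0.005,0,0,0],[0,0,-0.007,0,0,0],[0,0,-0.007,0,0,0]])

```text
time: 3.88
eef_pos: [0.5114, -0.1977, 0.106]
eef_rot: [-3.141, 0.0, 0.67]
contact_force: [1.1, -0.2, -0.7]
finger_gap: 0.0002
```

Call:
carry_out(motion=[[0,0,-0.003,0,0,0],[0,0,-0.005,0,0,0],[0,0,-0.007,0,0,0],[0,0,-0.007,0,0,0]])

```text
time: 4.22
eef_pos: [0.5114, -0.1977, 0.1039]
eef_rot: [-3.141, 0.0, 0.669]
contact_force: [-0.7, -0.9, 0.0]
finger_gap: 0.0001
```

Call:
carry_out(motion=[[0,0,-0.003,0,0,0],[0,0,-0.005,0,0,0],[0,0,-0.007,0,0,0],[0,0,-0.007,0,0,0]])

```text
time: 4.55
eef_pos: [0.5114, -0.1977, 0.1019]
eef_rot: [-3.141, 0.0, 0.67]
contact_force: [-0.3, -0.3, -0.4]
finger_gap: 0.0001
```

Call:
carry_out(motion=[[0,0,-0.003,0,0,0],[0,0,-0.005,0,0,0],[0,0,-0.007,0,0,0],[0,0,-0.007,0,0,0]])

```text
time: 4.88
eef_pos: [0.5116, -0.1978, 0.1004]
eef_rot: [-3.142, 0.0, 0.67]
contact_force: [-2.2, 0.0, 3.3]
finger_gap: -0.0001
```

Contact came at reported z ≈ 0.1003, which is the bar top at 0.122. The real fingertips are therefore about 21.5 mm higher than reported, and I'll use that offset from here on.

Call:
carry_out(motion=[[0,0,0.03,0,0,0],[0,0,0.05,0,0,0],[0,0,0.05,0,0,0],[0,0,0.05,0,0,0],[0,0,0.05,0,0,0],[0,0,0.05,0,0,0],[0,0,0.05,0,0,0]], fingers=0.5)

```text
time: 5.47
eef_pos: [0.5112, -0.1976, 0.1145]
eef_rot: [-3.141, 0.0, 0.67]
contact_force: [-0.6, 0.1, -0.1]
finger_gap: 0.0427
```

Call:
carry_out(motion=[[0,0,-0.03,0,0,0],[0,0,-0.06,0,0,0],[0,0,-0.08,0,0,0],[0,0,-0.09,0,0,0],[0,0,-0.096,0,0,0],[0,0,-0.096,0,0,0]])

```text
time: 5.97
eef_pos: [0.5111, -0.1975, 0.0852]
eef_rot: [-3.14, 0.001, 0.67]
contact_force: [-0.1, -0.2, 0.3]
finger_gap: 0.0428
```

Call:
carry_out(motion=[[0,0,0,0,0,0],[0,0,0,0,0,0],[0,0,0,0,0,0],[0,0,0,0,0,0],[0,0,0,0,0,0],[0,0,0,0,0,0],[0,0,0,0,0,0],[0,0,0,0,0,0]], fingers=1, grip_force=25)

```text
time: 6.63
eef_pos: [0.5128, -0.1989, 0.0868]
eef_rot: [3.137, -0.001, 0.669]
contact_force: [4.1, -4.3, -1.6]
finger_gap: 0.0094
```

Bar gripped, with gap 9.4 mm. The lateral force shows I'm about 2 mm off centre, so I'll correct that while turning.

Call:
carry_out(motion=[[0.004,-0.003,0,0,0,0],[0.007,-0.006,0,0,0,0],[0.007,-0.006,0,0,0,0],[0.007,-0.006,0,0,0,0.05],[0.007,-0.006,0,0,0,0.1],[0.007,-0.006,0,0,0,0.15],[0.007,-0.006,0,0,0,0.2],[0.007,-0.006,0,0,0,0.25],[0.007,-0.006,0,0,0,0.3],[0.007,-0.006,0,0,0,0.3]])

```text
time: 7.47
eef_pos: [0.512, -0.1983, 0.0868]
eef_rot: [-3.135, -0.001, 1.144]
contact_force: [-4.8, 3.2, 7.0]
finger_gap: 0.009
```

```bash
python3 - <<'E'
from h import *
o=bot.observe(); print({k:np.round(o[k],4).tolist() for k in('q','eef_pos','eef_rot','finger_gap','contact_force','torque')})
E
```

```text
{'q': [-0.5543, 0.1509, 1.9779, 0.0001, 1.019, -0.1275], 'eef_pos': [0.512, -0.1983, 0.0868], 'eef_rot': [-3.1355, -0.0008, 1.1439], 'finger_gap': 0.009, 'contact_force': [-4.77, 3.1613, 6.9641], 'torque': [0.5212, 0.9664, -0.0405]}
```

Call:
carry_out(motion=[[-0.003,0.003,0,0,0,0.05],[-0.003,0.003,0,0,0,0.1],[-0.003,0.003,0,0,0,0.15],[-0.003,0.003,0,0,0,0.2],[-0.003,0.003,0,0,0,0.25],[-0.003,0.003,0,0,0,0.3],[-0.003,0.003,0,0,0,0.35],[-0.003,0.003,0,0,0,0.4],[-0.003,0.003,0,0,0,0.45],[-0.003,0.003,0,0,0,0.48],[-0.003,0.003,0,0,0,0.5],[-0.003,0.003,0,0,0,0.5]])

```text
time: 8.47
eef_pos: [0.5102, -0.1982, 0.0867]
eef_rot: [-3.135, -0.004, 1.928]
contact_force: [-7.8, 1.1, 7.6]
finger_gap: 0.0092
```

```bash
python3 - <<'E'
from h import *
o=bot.observe(); print({k:np.round(o[k],4).tolist() for k in('q','eef_pos','eef_rot','finger_gap','contact_force','torque')})
E
```

```text
{'q': [-0.5547, 0.1483, 1.9809, -0.0031, 1.0196, -0.9107], 'eef_pos': [0.5102, -0.1982, 0.0867], 'eef_rot': [-3.1351, -0.0041, 1.9284], 'finger_gap': 0.0092, 'contact_force': [-7.808, 1.0599, 7.5978], 'torque': [-0.0211, 1.3843, 0.0362]}
```

Call:
carry_out(motion=[[0,0,0,0,0,0.01],[0,0,0,0,0,0.02],[0,0,0,0,0,0.03],[0,0,0,0,0,0.03]])

```text
time: 8.8
eef_pos: [0.5101, -0.1983, 0.0868]
eef_rot: [-3.135, -0.004, 1.975]
contact_force: [-8.8, 0.2, 7.9]
finger_gap: 0.009
```

```bash
python3 - <<'E'
from h import *
o=bot.observe(); print({k:np.round(o[k],4).tolist() for k in('q','eef_pos','eef_rot','finger_gap','contact_force','torque')})
E
```

```text
{'q': [-0.5547, 0.1482, 1.981, -0.0033, 1.0198, -0.9571], 'eef_pos': [0.5101, -0.1983, 0.0868], 'eef_rot': [-3.1351, -0.0044, 1.9749], 'finger_gap': 0.009, 'contact_force': [-8.7768, 0.2035, 7.9399], 'torque': [0.0378, 1.3932, -0.0059]}
```

Call:
carry_out(motion=[[-0.006,0,0,0,0,0.01],[-0.008,0,0,0,0,0.02],[-0.008,0,0,0,0,0.03],[-0.008,0,0,0,0,0.04],[-0.008,0,0,0,0,0.04]])

```text
time: 9.22
eef_pos: [0.5101, -0.1984, 0.0868]
eef_rot: [-3.141, -0.001, 2.035]
contact_force: [-3.1, 1.0, 5.8]
finger_gap: 0.0093
```

```bash
python3 - <<'E'
from h import *
o=bot.observe(); print({k:np.round(o[k],4).tolist() for k in('q','eef_pos','eef_rot','finger_gap','contact_force','torque')})
E
```

```text
{'q': [-0.5565, 0.1445, 1.9851, 0.0006, 1.0134, -1.0209], 'eef_pos': [0.5101, -0.1984, 0.0868], 'eef_rot': [-3.1413, -0.0015, 2.0348], 'finger_gap': 0.0093, 'contact_force': [-3.1318, 0.9888, 5.8475], 'torque': [0.1578, 0.5425, -0.5499]}
```

Call:
carry_out(motion=[[0,0,0,0,0,0.01],[0,0,0,0,0,0.02],[0,0,0,0,0,0.03],[0,0,0,0,0,0.04],[0,0,0,0,0,0.04]])

```text
time: 9.63
eef_pos: [0.5101, -0.1984, 0.0868]
eef_rot: [3.141, -0.002, 2.095]
contact_force: [-3.1, 1.8, 6.8]
finger_gap: 0.0087
```

```bash
python3 - <<'E'
from h import *
o=bot.observe(); print({k:np.round(o[k],4).tolist() for k in('q','eef_pos','eef_rot','finger_gap','contact_force','torque')})
E
```

```text
{'q': [-0.557, 0.1445, 1.9851, 0.0015, 1.0136, -1.0815], 'eef_pos': [0.5101, -0.1984, 0.0868], 'eef_rot': [3.1412, -0.0019, 2.0946], 'finger_gap': 0.0087, 'contact_force': [-3.0775, 1.8064, 6.7959], 'torque': [0.1471, 0.5801, -1.052]}
```

The stop is reached: torque about z rose to 1 N m with no further turn of the cap. Release and lift.

Call:
carry_out(motion=[[0,0,0,0,0,-0.02],[0,0,0,0,0,-0.02],[0,0,0,0,0,-0.02],[0,0,0,0,0,-0.02],[0,0,0,0,0,-0.02],[0,0,0,0,0,-0.02]], fingers=0.5)

```text
time: 10.13
eef_pos: [0.5102, -0.1985, 0.0859]
eef_rot: [-3.141, -0.0, 2.068]
contact_force: [0.4, 0.2, 0.7]
finger_gap: 0.0427
```

Call:
carry_out(motion=[[0,0,0.04,0,0,0],[0,0,0.1,0,0,0],[0,0,0.18,0,0,0],[0,0,0.26,0,0,0],[0,0,0.34,0,0,0],[0,0,0.42,0,0,0],[0,0,0.46,0,0,0],[0,0,0.46,0,0,0]])

```text
time: 10.8
eef_pos: [0.5122, -0.1997, 0.2289]
eef_rot: [3.138, 0.007, 2.068]
contact_force: [0.9, -0.0, -0.4]
finger_gap: 0.0425
```

Call:
carry_out(motion=[[0,0.06,0,0,0,-0.05],[0,0.14,0,0,0,-0.1],[0,0.23,0,0,0,-0.15],[0,0.32,0,0,0,-0.2],[0,0.41,0,0,0,-0.25],[0,0.5,0,0,0,-0.3],[0,0.59,0,0,0,-0.35],[0,0.68,0,0,0,-0.4],[0,0.75,0,0,0,-0.416],[0,0.8,0,0,0,-0.416],[0,0.8,0,0,0,-0.416]], fingers=0.25)

```text
time: 11.72
eef_pos: [0.5091, 0.0439, 0.2223]
eef_rot: [-3.138, -0.001, 1.417]
contact_force: [0.4, -0.8, -0.1]
finger_gap: 0.0639
```

Call:
carry_out(motion=[[0,0.06,0,0,0,0],[0,0.14,0,0,0,0],[0,0.23,0,0,0,0],[0,0.32,0,0,0,0],[0.005,0.41,0,0,0,0],[0.01,0.48,0,0,0,0],[0.012,0.54,0,0,0,0],[0.012,0.567,0,0,0,0],[0.012,0.567,0,0,0,0],[0.012,0.567,0,0,0,0]])

```text
time: 12.55
eef_pos: [0.5137, 0.2107, 0.2233]
eef_rot: [-3.14, 0.001, 1.414]
contact_force: [-0.6, 0.1, -1.3]
finger_gap: 0.0639
```

```bash
python3 - <<'E'
from h import *
o=bot.observe(); print({k:np.round(o[k],4).tolist() for k in('q','eef_pos','eef_rot','finger_gap','contact_force','torque')})
a=vision.camera('top')[:,:,::-1]; b=vision.camera('side')[:,:,::-1]
def c(im,x0,y0,x1,y1,s): return cv2.resize(im[y0:y1,x0:x1],None,fx=s,fy=s,interpolation=cv2.INTER_CUBIC)
im=np.hstack([c(a,400,218,476,282,5),c(b,270,195,346,259,5)])
im=np.clip((im/255.)**.6*255,0,255).astype(np.uint8)
cv2.imwrite('pics/c4.png',im)
E
```

```text
{'q': [0.2069, 0.0128, 1.8584, -0.0007, 1.272, 0.3635], 'eef_pos': [0.5137, 0.2107, 0.2233], 'eef_rot': [-3.1403, 0.0012, 1.4144], 'finger_gap': 0.0639, 'contact_force': [-0.6068, 0.0729, -1.2678], 'torque': [-0.0149, -0.0113, -0.0308]}
```

View pics/c4.png

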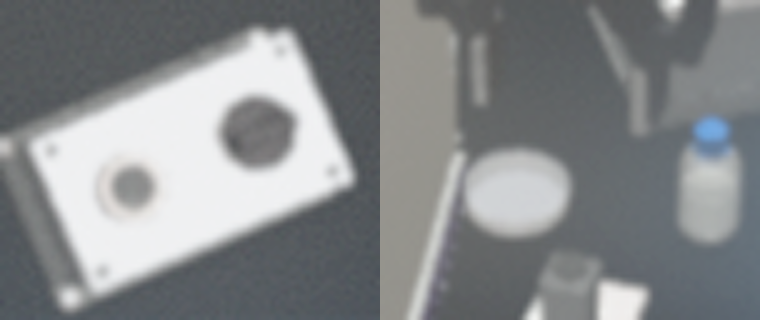

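The cap looks turned, with the bar bulge toward the cell's ±y end, and the open fingers straddle the probe head. I'll descend and grasp.

Call:
carry_out(motion=[[0,0.004,-0.06,0,0,0],[0,0.004,-0.13,0,0,0],[0,0.004,-0.2,0,0,0],[0,0.004,-0.27,0,0,0],[0,0.004,-0.33,0,0,0],[0,0.004,-0.38,0,0,0],[0,0.004,-0.42,0,0,0],[0,0.004,-0.44,0,0,0],[0,0.004,-0.44,0,0,0],[0,0.004,-0.44,0,0,0]])

```text
time: 13.48
eef_pos: [0.5143, 0.2123, 0.0925]
eef_rot: [3.141, -0.0, 1.414]
contact_force: [-0.1, 0.2, 0.1]
finger_gap: 0.0642
```

Call:
carry_out(motion=[[0,0,0,0,0,0],[0,0,0,0,0,0],[0,0,0,0,0,0],[0,0,0,0,0,0],[0,0,0,0,0,0],[0,0,0,0,0,0],[0,0,0,0,0,0],[0,0,0,0,0,0],[0,0,0,0,0,0],[0,0,0,0,0,0]], fingers=1, grip_force=40)

```text
time: 14.32
eef_pos: [0.5146, 0.2128, 0.0932]
eef_rot: [3.14, -0.001, 1.414]
contact_force: [0.8, 0.0, 6.7]
finger_gap: 0.0238
```

```bash
python3 - <<'E'
from h import *
o=bot.observe(); print({k:np.round(o[k],4).tolist() for k in('q','eef_pos','eef_rot','finger_gap','contact_force','torque')})
E
```

```text
{'q': [0.21, 0.1542, 1.9607, 0.0001, 1.0252, 0.3666], 'eef_pos': [0.5146, 0.2128, 0.0932], 'eef_rot': [3.1402, -0.0006, 1.4141], 'finger_gap': 0.0238, 'contact_force': [0.8418, 0.0284, 6.6946], 'torque': [-0.0646, 0.1533, 0.0007]}
```

Gripped, with gap 23.8 mm matching the 24 mm head. Lift straight up 130 mm.

Call:
carry_out(motion=[[0,0,0.02,0,0,0],[0,0,0.05,0,0,0],[0,0,0.1,0,0,0],[0,0,0.15,0,0,0],[0,0,0.2,0,0,0],[0,0,0.25,0,0,0],[0,0,0.3,0,0,0],[0,0,0.35,0,0,0],[0,0,0.4,0,0,0],[0,0,0.43,0,0,0],[0,0,0.433,0,0,0],[0,0,0.433,0,0,0]])

```text
time: 15.32
eef_pos: [0.514, 0.2127, 0.2223]
eef_rot: [3.141, -0.0, 1.414]
contact_force: [-0.6, -0.7, -2.2]
finger_gap: 0.0236
```

```bash
python3 - <<'E'
from h import *
o=bot.observe(); print({k:np.round(o[k],4).tolist() for k in('q','eef_pos','eef_rot','finger_gap','contact_force','torque')})
b=vision.camera('side')[:,:,::-1]
def c(im,x0,y0,x1,y1,s): return cv2.resize(im[y0:y1,x0:x1],None,fx=s,fy=s,interpolation=cv2.INTER_CUBIC)
im=c(b,270,180,346,290,5)
cv2.imwrite('pics/c5.png',np.clip((im/255.)**.6*255,0,255).astype(np.uint8))
p=o['eef_pos']; print(proj('side',[[p[0],p[1],.105+.13-.085],[p[0],p[1],.195],[p[0],p[1],.235]]))
E
```

```text
{'q': [0.2099, 0.0144, 1.8586, 0.0, 1.2679, 0.3666], 'eef_pos': [0.514, 0.2127, 0.2223], 'eef_rot': [3.1409, -0.0003, 1.4141], 'finger_gap': 0.0236, 'contact_force': [-0.6182, -0.6501, -2.1855], 'torque': [0.0026, -0.0039, -0.0443]}
[[307.0434537  250.46237134]
 [306.87401791 236.22647002]
 [306.71474619 222.89641827]]
```

View pics/c5.png

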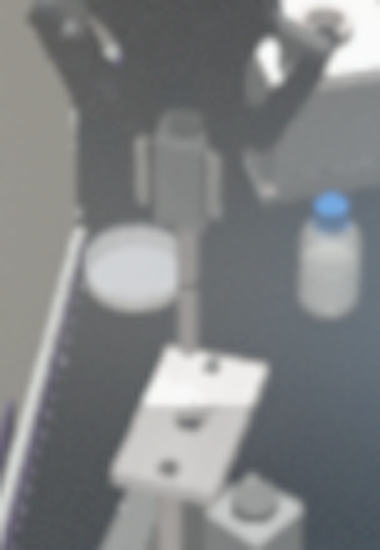

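The probe hangs upright in the grip: tip at (307.6,250) against a predicted (307.0,250.5), and the mark is as predicted. I'll move over to the guide at this height.

Call:
carry_out(motion=[[-0.002,-0.03,0,0,0,0],[-0.006,-0.08,0,0,0,0],[-0.012,-0.14,0,0,0,0],[-0.018,-0.2,0,0,0,0],[-0.024,-0.26,0,0,0,0],[-0.03,-0.32,0,0,0,0],[-0.035,-0.38,0,0,0,0],[-0.04,-0.44,0,0,0,0],[-0.046,-0.5,0,0,0,0],[-0.05,-0.55,0,0,0,0],[-0.052,-0.58,0,0,0,0],[-0.052,-0.58,0,0,0,0]])

```text
time: 16.37
eef_pos: [0.4977, 0.037, 0.221]
eef_rot: [-3.14, 0.001, 1.412]
contact_force: [0.3, 0.1, -0.6]
finger_gap: 0.0235
```

Call:
carry_out(motion=[[-0.002,-0.03,0,0,0,0],[-0.006,-0.08,0,0,0,0],[-0.012,-0.14,0,0,0,0],[-0.018,-0.2,0,0,0,0],[-0.024,-0.26,0,0,0,0],[-0.03,-0.32,0,0,0,0],[-0.035,-0.38,0,0,0,0],[-0.04,-0.44,0,0,0,0],[-0.046,-0.5,0,0,0,0],[-0.05,-0.54,0,0,0,0],[-0.052,-0.566,0,0,0,0],[-0.052,-0.566,0,0,0,0]])

```text
time: 17.37
eef_pos: [0.4826, -0.1321, 0.2219]
eef_rot: [-3.141, 0.0, 1.413]
contact_force: [-0.8, 0.3, -1.3]
finger_gap: 0.0237
```

Call:
carry_out(motion=[[0,0,-0.04,0,0,0],[0,0,-0.08,0,0,0],[0,0,-0.11,0,0,0],[0,0,-0.12,0,0,0],[0,0,-0.12,0,0,0],[0,0,-0.12,0,0,0]])

```text
time: 17.87
eef_pos: [0.4826, -0.1307, 0.1855]
eef_rot: [-3.141, -0.0, 1.415]
contact_force: [1.1, -0.6, -0.8]
finger_gap: 0.0236
```

```bash
python3 - <<'E'
from h import *
o=bot.observe(); print({k:np.round(o[k],4).tolist() for k in('q','eef_pos','eef_rot','finger_gap','contact_force','torque')})
b=np.mean([vision.camera('side')[:,:,::-1].astype(float) for _ in range(4)],0)
a=np.mean([vision.camera('top')[:,:,::-1].astype(float) for _ in range(2)],0)
def c(im,x0,y0,x1,y1,s): return cv2.resize(im[y0:y1,x0:x1],None,fx=s,fy=s,interpolation=cv2.INTER_CUBIC)
im=np.hstack([c(b,310,120,360,195,8),c(a,400,195,450,270,8)])
cv2.imwrite('pics/c6.png',np.clip((np.clip(im,0,255)/255.)**.6*255,0,255).astype(np.uint8))
p=o['eef_pos']; zt=.105+p[2]-.0932-.085
print(zt,proj('side',[[p[0],p[1],zt],[p[0],p[1],zt+.045],[p[0],p[1],zt+.085],[.4828,-.131,.1]]))
E
```

```text
{'q': [-0.4677, -0.083, 2.0222, 0.0, 1.2035, -0.3117], 'eef_pos': [0.4826, -0.1307, 0.1855], 'eef_rot': [-3.1406, -0.0003, 1.4147], 'finger_gap': 0.0236, 'contact_force': [1.0673, -0.5821, -0.7921], 'torque': [0.0112, -0.0211, -0.0409]}
0.11230539868243629 [[334.67046674 180.59710647]
 [335.15087373 167.61814565]
 [335.59749202 155.5780827 ]
 [334.47415715 183.98096663]]
```

View pics/c6.png

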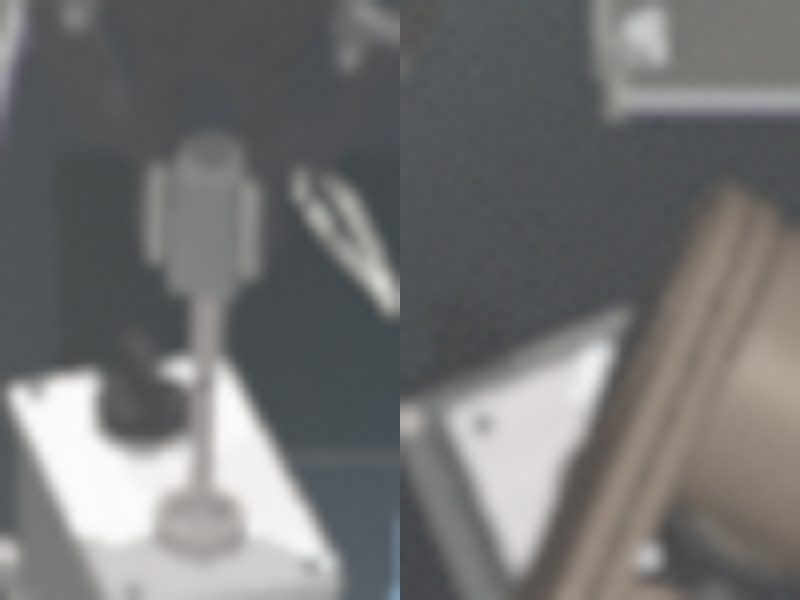

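The side view shows the rod tip at crop (202,495) just above the collar, which is centred at about (199,515). The collar's y estimates range from -0.128 to -0.133, so I'll pin it down with an edge fit on the clear pictures.

```bash
cat > fit.py <<'E'
from h import *
from scipy.optimize import minimize
ph=np.linspace(0,2*np.pi,120,endpoint=False)
def smp(g,uv): return cv2.remap(g,uv[:,0].astype(np.float32)[None],uv[:,1].astype(np.float32)[None],cv2.INTER_CUBIC)[0]
for n,f in(('top','t0'),('side','s0')):
    g=cv2.GaussianBlur(cv2.cvtColor(np.load(f'pics/{f}.npy'),cv2.COLOR_BGR2GRAY).astype(np.float32),(0,0),.6)
    def rect(p):
        x,y,a,hx,hy=p; s=np.linspace(-.85,.85,40); R=np.array([[np.cos(a),-np.sin(a)],[np.sin(a),np.cos(a)]]); tot=0
        for d,sg in((.0015,1),(-.0015,-1)):
            X=hx+d;Y=hy+d
            q=np.vstack([np.c_[s*hx,0*s+Y],np.c_[s*hx,0*s-Y],np.c_[0*s+X,s*hy],np.c_[0*s-X,s*hy]])@R.T+[x,y]
            tot+=sg*smp(g,proj(n,np.c_[q,np.full(len(q),.088)])).mean()
        return tot
    best=min((minimize(rect,[.497+dx,-.167+dy,.39,.042,.074],method='Nelder-Mead',options=dict(initial_simplex=np.array([.497+dx,-.167+dy,.39,.042,.074])+np.vstack([np.zeros(5),np.diag([.003,.003,.03,.003,.003])]))) for dx in(-.002,.002) for dy in(-.002,.002)),key=lambda r:r.fun)
    x,y,a,hx,hy=best.x
    print(n,'lid',best.x.round(4),best.fun.round(1),'-> rim',(np.array([x,y])+.036*np.array([-np.sin(a),np.cos(a)])).round(4))
    def circ(p,r,z):
        e=[smp(g,proj(n,np.c_[p[0]+(r+d)*np.cos(ph),p[1]+(r+d)*np.sin(ph),np.full(120,z)])).mean() for d in(.0015,-.0015)]
        return e[1]-e[0]
    for r,z,c0 in((.012,.1,(.483,-.131)),(.019,.104,(.511,-.199))):
        gx=np.arange(-.006,.0061,.0005); M=[(circ((c0[0]+i,c0[1]+j),r,z),c0[0]+i,c0[1]+j) for i in gx for j in gx]
        print(n,r,np.round(min(M),4))
E
python3 fit.py
```

```text
top lid [ 0.4976 -0.1667  0.4046  0.0434  0.0754] -66.2 -> rim [ 0.4835 -0.1336]
top 0.012 [-45.6248   0.484   -0.1335]Traceback (most recent call last):
  File "fit.py", line 21, in <module>
    gx=np.arange(-.006,.0061,.0005); M=[(circ((c0[0]+i,c0[1]+j),r,z),c0[0]+i,c0[1]+j) for i in gx for j in gx]
                                         ~~~~^^^^^^^^^^^^^^^^^^^^^^^
  File "fit.py", line 18, in circ
    e=[smp(g,proj(n,np.c_[p[0]+(r+d)*np.cos(ph),p[1]+(r+d)*np.sin(ph),np.full(120,z)])).mean() for d in(.0015,-.0015)]
             ~~~~^^^^^^^^^^^^^^^^^^^^^^^^^^^^^^^^^^^^^^^^^^^^^^^^^^^^^^^^^^^^^^^^^^^^^
  File "h.py", line 6, in proj
    K,k1,R,t=cal(n); return cv2.projectPoints(np.array(P,float).reshape(-1,1,3),cv2.Rodrigues(R)[0],t,K,np.array([k1,0,0,0.]))[0].reshape(-1,2)
             ~~~^^^
  File "h.py", line 4, in cal
    c=vision.get_calibration(n); return np.array(c["K"]),c["k1"],cv2.Rodrigues(np.array(c["rvec"],float))[0],np.array(c["tvec"],float).ravel()
ValueError: time passes only in moves, steps and waits
```

```bash
sed -i 's/^def cal/import functools\n@functools.lru_cache(None)\ndef cal/' h.py
sed -i 's/(.019,.104,(.511,-.199))/(.018,.1,(.483,-.131)),(.019,.104,(.511,-.199))/' fit.py
cat >> fit.py <<'E'
b=np.mean([cv2.cvtColor(vision.camera('side'),cv2.COLOR_RGB2GRAY).astype(float) for _ in range(3)],0)
for v in range(160,181,2):
    r=b[v,326:346]; print(v,r.round(0).astype(int).tolist())
E
python3 fit.py
```

```text
top lid [ 0.4976 -0.1667  0.4046  0.0434  0.0754] -66.2 -> rim [ 0.4835 -0.1336]
top 0.012 [-45.6248   0.484   -0.1335]
top 0.018 [-19.7953   0.483   -0.127 ]
top 0.019 [-65.7226   0.5115  -0.198 ]
side lid [ 0.4978 -0.1693  0.4015  0.0439  0.0769] -44.9 -> rim [ 0.4837 -0.1361]
side 0.012 [-26.705    0.4835  -0.1355]
side 0.018 [-28.0364   0.482   -0.125 ]
side 0.019 [-37.6815   0.5105  -0.193 ]
160 [36, 36, 34, 34, 32, 33, 34, 53, 88, 106, 104, 78, 49, 35, 33, 33, 32, 33, 33, 33]
162 [44, 45, 41, 36, 34, 33, 35, 55, 89, 105, 102, 76, 47, 34, 33, 33, 34, 33, 32, 33]
164 [41, 45, 46, 47, 56, 73, 93, 101, 105, 109, 108, 94, 64, 39, 34, 33, 33, 33, 34, 34]
166 [37, 39, 45, 66, 110, 154, 189, 189, 144, 112, 131, 173, 147, 87, 45, 34, 35, 33, 34, 32]
168 [39, 36, 38, 38, 42, 52, 74, 101, 103, 99, 134, 211, 228, 176, 95, 46, 34, 35, 34, 33]
170 [45, 39, 36, 36, 38, 43, 49, 67, 98, 114, 155, 228, 244, 237, 179, 95, 46, 36, 35, 35]
172 [41, 38, 36, 37, 38, 40, 43, 65, 99, 114, 158, 231, 246, 247, 237, 179, 99, 50, 36, 35]
174 [50, 47, 47, 49, 56, 73, 94, 104, 110, 116, 159, 230, 244, 244, 241, 229, 189, 119, 58, 38]
176 [143, 133, 132, 144, 172, 188, 194, 176, 139, 124, 162, 224, 234, 233, 232, 233, 228, 191, 120, 63]
178 [231, 228, 227, 228, 232, 234, 228, 191, 141, 124, 159, 217, 231, 232, 232, 233, 233, 228, 192, 122]
180 [243, 239, 236, 232, 225, 218, 200, 163, 132, 127, 156, 203, 225, 230, 231, 232, 233, 233, 228, 194]
```

```bash
python3 - <<'E'
from h import *
from scipy.optimize import minimize
def smp(g,uv): return cv2.remap(g,uv[:,0].astype(np.float32)[None],uv[:,1].astype(np.float32)[None],cv2.INTER_CUBIC)[0]
s=np.linspace(-.8,.8,30)
for n,f in(('top','t0'),('side','s0')):
    g=cv2.GaussianBlur(cv2.cvtColor(np.load(f'pics/{f}.npy'),cv2.COLOR_BGR2GRAY).astype(np.float32),(0,0),.5)
    for nm,hx,hy,z,c,sgn in(('plate',.025,.045,.105,(.514,.211),1),('head',.012,.012,.153,(.514,.212),0)):
        def cost(p):
            x,y,a=p; R=np.array([[np.cos(a),-np.sin(a)],[np.sin(a),np.cos(a)]]); v=[]
            for d in(.0015,-.0015):
                X=hx+d;Y=hy+d
                q=np.vstack([np.c_[s*hx,0*s+Y],np.c_[s*hx,0*s-Y],np.c_[0*s+X,s*hy],np.c_[0*s-X,s*hy]])@R.T+[x,y]
                v.append(smp(g,proj(n,np.c_[q,np.full(len(q),z)])))
            D=(v[0]-v[1]).reshape(4,-1).mean(1)
            return D.sum() if sgn else -np.abs(D).sum()
        P=[(cost((c[0]+i,c[1]+j,a)),c[0]+i,c[1]+j,a) for i in np.arange(-.006,.0061,.001) for j in np.arange(-.006,.0061,.001) for a in(-.2,-.15,-.1)]
        b=min(P); r=minimize(cost,b[1:],method='Nelder-Mead',options=dict(initial_simplex=np.array(b[1:])+np.vstack([np.zeros(3),np.diag([.001,.001,.03])])))
        print(n,nm,r.x.round(4),round(r.fun,1))
E
```

```text
top plate [ 0.5138  0.212  -0.1533] -228.3
top head [ 0.5108  0.2093 -0.1844] -138.7
side plate [ 0.5132  0.211  -0.1517] -219.9
side head [ 0.5135  0.211  -0.1994] -115.0
```

I'm fixing the target at about (0.4836, -0.1325), so a shift of (+1, -1.5) mm. The radial clearance is 7 mm. I'll lower partway and look.

Call:
carry_out(motion=[[0.003,-0.005,0,0,0,0],[0.003,-0.005,0,0,0,0],[0.003,-0.005,-0.02,0,0,0],[0.003,-0.005,-0.04,0,0,0],[0.003,-0.005,-0.06,0,0,0],[0.003,-0.005,-0.08,0,0,0],[0.003,-0.005,-0.1,0,0,0],[0.003,-0.005,-0.11,0,0,0],[0.003,-0.005,-0.11,0,0,0],[0.003,-0.005,-0.11,0,0,0]])

```text
time: 19.15
eef_pos: [0.4835, -0.1326, 0.1527]
eef_rot: [-3.141, -0.0, 1.414]
contact_force: [-0.0, 0.3, -1.9]
finger_gap: 0.0238
```

```bash
python3 - <<'E'
from h import *
o=bot.observe(); print({k:np.round(o[k],4).tolist() for k in('eef_pos','eef_rot','finger_gap','contact_force','torque')})
b=np.mean([vision.camera('side')[:,:,::-1].astype(float) for _ in range(6)],0); np.save('pics/b7.npy',b)
s=14
im=cv2.resize(b[150:195,312:362],None,fx=s,fy=s,interpolation=cv2.INTER_CUBIC)
ref=cv2.resize(np.load('pics/s0.npy')[175:195,322:347].astype(float),None,fx=s,fy=s,interpolation=cv2.INTER_CUBIC)
im=np.clip(im,0,255).astype(np.uint8).copy()
q=lambda P:((proj('side',P)-[312,150]+.5)*s).round().astype(int)
ph=np.linspace(0,2*np.pi,24)
for u,v in q(np.c_[.4836+.012*np.cos(ph),-.1355+.012*np.sin(ph),0*ph+.1]): cv2.circle(im,(u,v),1,(0,0,255),-1)
cv2.imwrite('pics/c7.png',im[:600])
E
```

```text
{'eef_pos': [0.4835, -0.1326, 0.1527], 'eef_rot': [-3.141, -0.0002, 1.4141], 'finger_gap': 0.0238, 'contact_force': [-0.0191, 0.3495, -1.8514], 'torque': [0.0115, 0.0406, 0.0149]}
```

View pics/c7.png

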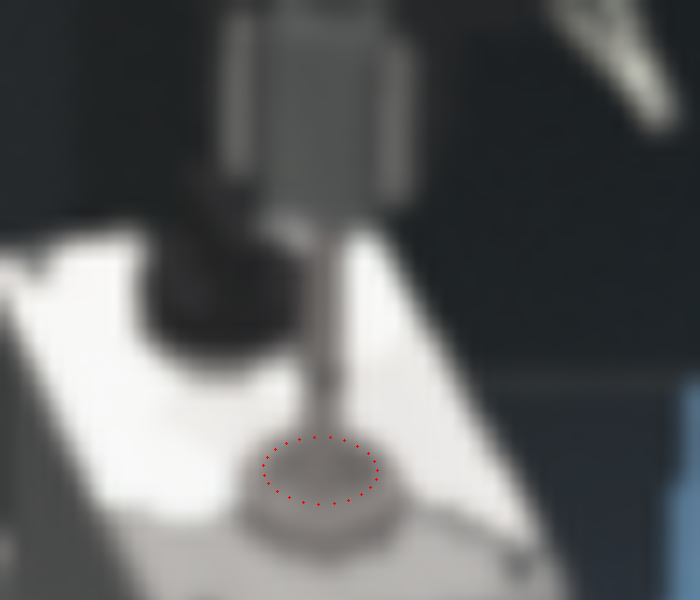

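```bash
python3 - <<'E'
from h import *
b=np.load('pics/b7.npy').mean(2)
r=cv2.remap(b.astype(np.float32),np.tile(np.float32([334.2,334.7,335.2,335.7]),(70,1)),np.tile(np.arange(166,187,.3,dtype=np.float32)[:,None],(1,4)),cv2.INTER_CUBIC).mean(1)
for v,x in zip(np.arange(166,187,.3)[::2],r[::2]): print(round(v,1),round(float(x)),end='; ')
d=np.array([-.0,.714]); 
for y in(-.1326,-.1345): print(proj('side',[[.4835,y,.1245],[.4835,y+.005,.1245],[.4835,y+.012,.1645-.0],[.4835,y,.0798]]).round(1).tolist())
# horizontal centres
for v in range(168,184,2):
    print(v,b[v,328:343].round().astype(int).tolist())
E
```

```text
166.0 102; 166.6 111; 167.2 118; 167.8 120; 168.4 121; 169.0 122; 169.6 122; 170.2 122; 170.8 122; 171.4 122; 172.0 123; 172.6 123; 173.2 124; 173.8 125; 174.4 126; 175.0 124; 175.6 118; 176.2 114; 176.8 114; 177.4 121; 178.0 129; 178.6 133; 179.2 132; 179.8 129; 180.4 123; 181.0 117; 181.6 113; 182.2 111; 182.8 111; 183.4 112; 184.0 114; 184.6 118; 185.2 124; 185.8 130; 186.4 133; [[334.5, 176.7], [334.4, 177.7], [334.5, 167.4], [334.1, 189.2]]
[[334.6, 176.4], [334.4, 177.3], [334.6, 167.1], [334.2, 188.8]]
168 [37, 38, 41, 50, 67, 90, 104, 116, 165, 229, 234, 178, 95, 46, 35]
170 [37, 36, 39, 45, 52, 72, 98, 118, 171, 235, 246, 238, 179, 96, 47]
172 [38, 38, 39, 42, 49, 73, 99, 119, 171, 234, 246, 247, 237, 179, 99]
174 [47, 49, 57, 74, 92, 97, 106, 121, 173, 232, 244, 244, 238, 226, 189]
176 [132, 144, 176, 198, 198, 151, 111, 110, 156, 218, 233, 233, 233, 234, 228]
178 [227, 228, 233, 237, 229, 178, 126, 123, 169, 220, 232, 232, 232, 233, 234]
180 [235, 232, 225, 214, 190, 150, 123, 123, 156, 198, 220, 228, 232, 233, 233]
182 [229, 202, 167, 137, 119, 113, 114, 112, 109, 115, 133, 169, 211, 229, 233]
```

The mark shows at v = 176.45, about 0.5 px above prediction once camera bias is removed, so the rod sits roughly 1–2 mm too far in -y. I'll shift +1 mm in y and lower to depth.

Call:
carry_out(motion=[[0,0.003,0,0,0,0],[0,0.003,-0.015,0,0,0],[0,0.003,-0.03,0,0,0],[0,0.003,-0.045,0,0,0],[0,0.003,-0.06,0,0,0],[0,0.003,-0.07,0,0,0],[0,0.003,-0.078,0,0,0],[0,0.003,-0.081,0,0,0],[0,0.003,-0.081,0,0,0],[0,0.003,-0.081,0,0,0],[0,0.003,-0.081,0,0,0]])

```text
time: 20.37
eef_pos: [0.4838, -0.1319, 0.129]
eef_rot: [3.141, 0.0, 1.414]
contact_force: [0.3, -0.3, -0.7]
finger_gap: 0.0237
```

```bash
python3 - <<'E'
from h import *
o=bot.observe(); print({k:np.round(o[k],4).tolist() for k in('eef_pos','eef_rot','finger_gap','contact_force','torque')})
b=np.mean([vision.camera('side')[:,:,::-1].astype(float) for _ in range(8)],0); np.save('pics/b8.npy',b)
s=20
im=cv2.resize(b[165:195,317:354],None,fx=s,fy=s,interpolation=cv2.INTER_CUBIC)
cv2.imwrite('pics/c8.png',np.clip((np.clip(im,0,255)/255-.2)/.6*255,0,255).astype(np.uint8))
g=b.mean(2)
for v in range(176,192): print(v,g[v,326:344].round().astype(int).tolist())
p=o['eef_pos'];zm=.065+p[2]-.0932
print(zm,proj('side',[[p[0],p[1],zm],[p[0],p[1]+.005,zm],[.4836,-.1355,.1]]).round(2))
E
```

```text
{'eef_pos': [0.4838, -0.1319, 0.129], 'eef_rot': [3.1411, 0.0002, 1.414], 'finger_gap': 0.0237, 'contact_force': [0.301, -0.2862, -0.6545], 'torque': [-0.0074, 0.0324, 0.0289]}
176 [141, 136, 142, 160, 190, 206, 203, 165, 126, 128, 175, 223, 234, 234, 234, 234, 229, 193]
177 [194, 192, 199, 218, 236, 242, 235, 186, 131, 128, 175, 222, 232, 233, 233, 234, 233, 221]
178 [230, 229, 231, 237, 242, 244, 235, 184, 130, 128, 175, 222, 233, 233, 233, 234, 234, 229]
179 [237, 236, 236, 236, 236, 235, 223, 170, 125, 127, 172, 220, 232, 233, 233, 234, 234, 233]
180 [238, 237, 236, 232, 224, 214, 191, 147, 119, 122, 157, 199, 221, 229, 233, 233, 234, 234]
181 [238, 238, 234, 223, 192, 162, 142, 121, 113, 115, 126, 150, 178, 211, 228, 233, 234, 234]
182 [239, 237, 227, 198, 158, 129, 114, 108, 110, 109, 107, 114, 133, 169, 212, 230, 233, 234]
183 [242, 236, 211, 172, 144, 121, 109, 102, 102, 101, 98, 103, 112, 138, 184, 222, 231, 234]
184 [245, 236, 195, 155, 140, 127, 119, 104, 97, 98, 104, 109, 115, 128, 158, 200, 219, 228]
185 [237, 228, 186, 144, 137, 138, 136, 124, 118, 118, 123, 126, 128, 126, 135, 159, 179, 204]
186 [203, 195, 168, 134, 126, 134, 138, 135, 132, 132, 133, 133, 130, 122, 125, 143, 154, 165]
187 [182, 179, 166, 139, 122, 122, 127, 128, 131, 131, 128, 123, 118, 116, 129, 145, 151, 152]
188 [180, 180, 175, 159, 140, 128, 122, 122, 122, 120, 119, 119, 121, 127, 147, 158, 157, 155]
189 [181, 180, 180, 176, 167, 153, 140, 135, 128, 125, 129, 139, 146, 154, 170, 175, 170, 166]
190 [182, 180, 180, 181, 180, 175, 167, 161, 153, 149, 155, 166, 173, 176, 180, 182, 180, 179]
191 [180, 179, 179, 181, 182, 183, 180, 178, 175, 173, 174, 178, 180, 181, 182, 183, 182, 182]
0.10079584506565098 [[334.18 183.56]
 [334.   184.55]
 [334.36 183.07]]
```

View pics/c8.png

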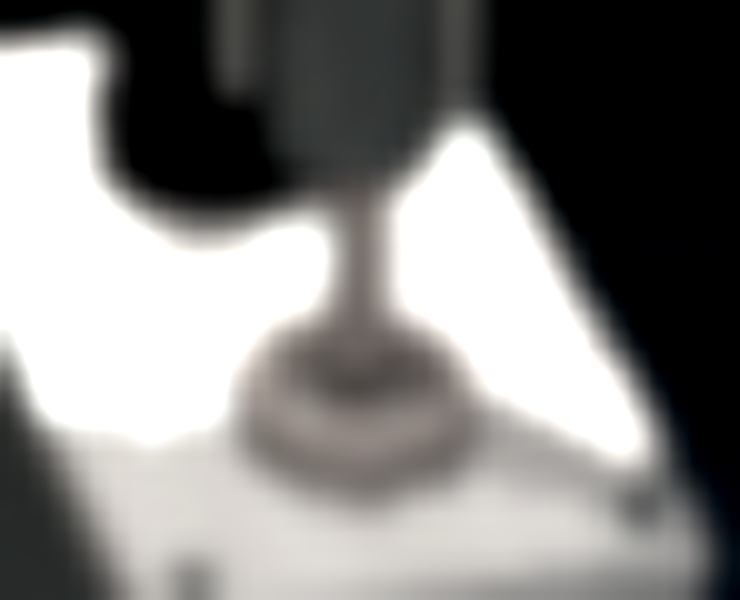

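The rod sits centred in the bore: rod axis u ≈ 334.5 against hole centre 334.4, mark at v ≈ 183.6 against an expected 183.9. It's about 0.8 mm high, so I'll lower that and settle.

Call:
carry_out(motion=[[0,0,-0.002,0,0,0],[0,0,-0.003,0,0,0],[0,0,-0.003,0,0,0],[0,0,-0.003,0,0,0],[0,0,-0.003,0,0,0],[0,0,-0.003,0,0,0],[0,0,-0.003,0,0,0],[0,0,-0.003,0,0,0]])

```text
time: 21.43
eef_pos: [0.4836, -0.1318, 0.1279]
eef_rot: [3.142, -0.0, 1.414]
contact_force: [-1.0, 1.2, -1.7]
finger_gap: 0.0239
```

```bash
python3 - <<'E'
from h import *
o=bot.observe(); print({k:np.round(o[k],4).tolist() for k in('time','eef_pos','eef_rot','finger_gap','contact_force','joint_vel')})
b=np.mean([vision.camera('side')[:,:,::-1].astype(float) for _ in range(8)],0)
g=b.mean(2).astype(np.float32); vv=np.arange(181.5,186.5,.25,dtype=np.float32)
r=cv2.remap(g,np.tile(np.float32([334,334.5,335]),(len(vv),1)),np.tile(vv[:,None],(1,3)),cv2.INTER_CUBIC).mean(1)
print('mark v',vv[r.argmin()],r.round().tolist())
# cap crop, contrast stretched
im=cv2.resize(b[155:185,312:342],None,fx=18,fy=18,interpolation=cv2.INTER_CUBIC)
cv2.imwrite('pics/c9.png',np.clip(np.clip(im,0,120)*2.1,0,255).astype(np.uint8))
print(bot.observe()['eef_pos'])
E
```

```text
{'time': 21.4333, 'eef_pos': [0.4836, -0.1318, 0.1279], 'eef_rot': [3.1416, -0.0, 1.414], 'finger_gap': 0.0239, 'contact_force': [-0.985, 1.2352, -1.7464], 'joint_vel': [-0.0013, 0.0003, -0.0007, 0.0003, -0.0007, 0.0007]}
mark v 183.75 [112.0, 111.0, 109.0, 107.0, 105.0, 103.0, 101.0, 98.0, 96.0, 95.0, 96.0, 99.0, 103.0, 108.0, 114.0, 120.0, 125.0, 128.0, 131.0, 133.0]
[ 0.48358796 -0.13175355  0.12782379]
```

View pics/c9.png

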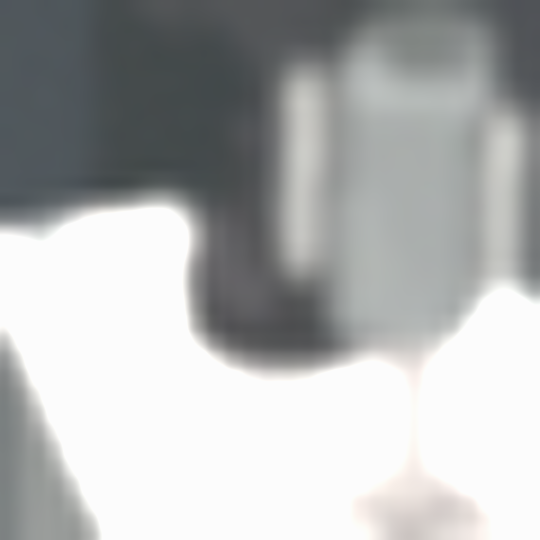

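The mark is at v = 183.75, at the rim level, and everything is still. The cap's bar is hidden here, but the earlier side view showed it end-on, i.e. along the cell's y. Handing in.

```bash
python3 -c "
from h import *
print(order.hand_in())"
```

```text
the job is handed in; nothing more can be done
None
```

I opened the vent and lowered the probe to its mark. I handed the job in at about 22 s, still holding the probe there.

- **Vent cap:** I turned it counterclockwise until the torque rose to about 1 N m with no further turn. That happened near tool yaw 1.98 rad, close to where the stop should be. A later side view showed the grip bar end-on, along the cell's y axis. In the very last picture the hand hid the cap, so I did not check it again.
- **First grasp missed:** The fingers closed on nothing the first time. The fingertips sit about 21.5 mm higher than the reported TCP. I found this by touching the bar top with closed fingers, which read about 3 N, and corrected for it from then on.
- **Probe:** I gripped it by the square head (gap 23.8 mm) and lowered it upright. No contact force above noise (about 2 N) showed during the insertion.
- **Last checks:**
  - **Depth:** by the arm's own reading the mark is within about 0.5 mm of the rim. In the side camera it was at row 183.75, where about 183.9 was expected.
  - **Centring in x:** good to about 0.5 mm.
  - **Centring in y:** less certain, about 1–2 mm. The two cameras and the arm put the hole's centre anywhere from y = −0.132 to −0.136, and I settled between them. The clearance around the rod is 7 mm.
- **Other items:** I carried the probe well above the bottle, and nothing else was touched that I know of. I did not take a final picture of the bystanders.

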